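Refit the return spring on a dispenser's plunger rod

TASK

The bench dispenser has been opened for service: take the return spring, the one in the tray that is both long and wide, thread it over the end of the upright plunger rod and lower it in the gripper until it stands fully home on the collar before letting go. If the coils snag on the rod end, lift a little, twist slightly and try again. Leave the short spring and the thin spring standing where they are.

Things in the scene. Friction and masses are not known exactly. Their poses are not given: they have to be found in the camera images.
- return_spring_center (a point): The return spring: bare steel coil spring standing on end in the tray, 60 mm long, 40 mm outside diameter, 30 mm clear bore, 4 mm wire, flat closed coil at each end, about 80 g. Too stiff to shorten noticeably in the gripper; it can be gripped across its sides anywhere along its length. The point is its centre, on the coil axis, 30 mm above its lower end; z runs along the coil axis.
- rod_seat (a point): Where the spring must stand: top face of the dark steel collar (48 mm diameter, 6 mm high) at the foot of the plunger rod, in the middle of the flat top (130 by 120 mm, 50 mm high) of the fixed white dispenser on the bench. The point is the centre of the collar's top, 56 mm above the bench. The plain steel rod, 12 mm diameter with a chamfered end, rises vertically along +z from this point and ends 66 mm above it, so it stands 6 mm proud of a seated spring.
- short_spring_center (a point): Bystander in the same tray: a steel spring of the same 40 mm outside diameter but only 34 mm long, standing on end. The point is its centre, 17 mm above its lower end.
- thin_spring_center (a point): Bystander in the same tray: a steel spring 60 mm long but only 20 mm in outside diameter, standing on end. The point is its centre, 30 mm above its lower end. The three springs stand in a row, in any order, about 80 mm apart, in a fixed black plastic tray 130 by 260 mm with a 4 mm floor and a rim 12 mm high, whose long side lies along the row. Tray and dispenser stand on opposite sides of the robot's midline, either way round.
There are look-alikes about, which are no part of the job. Several things look just like the part that bears rod_seat: the one meant starts farthest to the robot's left. Leave any red look-alike of the part that bears short_spring_center alone.

How it is judged (in metres and radians):
On the way:
1. the return spring, still held in the fingers, is threaded over the rod with its lower end less than 20 mm above the collar (contact force between the fingers and return_spring above 0.5 N and horizontal distance between return_spring_center and rod_seat below 0.015 m and z of return_spring_center in the frame of rod_seat below 0.05 m), for 0.1 s.
At the end, for the whole second after the job is handed in: The return spring stands around the plunger rod on its collar: lower end within 5 mm of the collar's top, centre within 15 mm of the rod's axis, upright within 10 degrees, at rest and released. The short and thin springs still stand upright within 30 mm of where they were (horizontal distance between return_spring_center and rod_seat below 0.015 m and z of return_spring_center in the frame of rod_seat below 0.035 m and angle between the z axis of return_spring_center and the z axis of rod_seat, either way round below 0.17 rad and linear speed of return_spring below 0.02 m/s and angle between each of short_spring_center, thin_spring_center's own z axis and vertical below 0.2 rad); the robot touches nothing.
It fails at once if the short spring or the thin spring is moved more than 30 mm (distance of any of short_spring_center, thin_spring_center from where it was at the start of the episode above 0.03 m).
It also fails if it takes over 35 s, if anything falls off the work surface, if the arm or the gripper's body presses on something with over 40 N, if the wrist force passes 120 N, or if a joint passes its speed limit or range.

ROBOT

A 6-joint arm with a two-finger parallel gripper is mounted at the origin on the work surface. World frame = base frame: x ahead of the robot, y to its left, z up, the work surface at z = 0. Lengths are in mm, angles in rad, forces in N, time in s.
With the tool pointing down it reaches from about 350 to 975 mm from the base axis. Payload 7.1 kg.
Tool frame: the origin (TCP) lies at the very end of the fingers, on their centre line; the grasp point (between the pads) lies 19 mm behind it; z points along the fingers, y is the line along which they close (so a half turn about z gives the same grasp; the last joint's range is limited). The gripper opens to 88 mm and grips with 3 to 60 N. Pads are 20 mm wide; open, the fingers measure 115 mm over their backs; the gripper's body (75 mm by 178 mm) begins 61 mm behind the grasp point.
Start: joints at [1.149, 0.423, 1.63, -0, 1.089, -0.019], TCP at [244.965, 574.976, 222.675] pointing down, gripper open.
Joint ranges: [-3, 3], [-0.9, 2.11], [0.09, 2.58], [-1.31, 4.45], [0.11, 2.69], [-2.54, 2.54]. Speed limits (rad/s): [2.39, 2.39, 3.01, 3.14, 3.14, 3.14].

INTERFACE

Orientations are given as a rotation vector (axis times angle).
In Python, from workcell import get_obs, get_image, job, models gives the robot as it stands.
- The arm moves only by the tool jog_arm, never from a script. Its argument "increments" is one flat list of numbers, 7 for each row, row after row: the turn, a rotation vector about the tool's x, y, z in degrees, then the shift along the tool's x, y, z in mm, then the opening in per cent of the stroke, from 0 (shut) to 100 (fully open). A call has 1 to 12 rows; each row shifts and turns the commanded pose from where the row before left it, along the tool's axes as they then stand; what a row does not reach is not made up. A row lasts 1/8 s, in which the tool goes at most 62.5 mm and 10.7 degrees, less where a joint would pass 70% of its speed; a pose out of reach is approached as far as the arm can. A call is refused whole if a number of a shift passes 62.5 or a number of a turn 10.7, either way. A call with a gripper value outside its range is refused whole. The fingers move at their own pace and stop on an object; the grip force is fixed at half the most. Time passes only in rows, so rows that do not move let the fingers close. It gives the time, the measured TCP pose, the force, the opening and the grip force at its end, in the units of the state.
- get_obs(): the state, without advancing time (a new reading comes with each control period).
- get_image(name): name is "scene" or "side" or "wrist"; returns a dict with "pixels" (420x560x3 uint8, blue, green, red), "depth" (420x560 float32, mm along the optical axis (not along the pixel's ray), 0 where there is no reading), "fx", "fy", "cx", "cy" (pixels), "cam_to_world" (4x4, takes a point from camera to world coordinates); the wrist camera has in their place "tool_from_camera" (4x4, takes a point from camera to tool coordinates, whose origin is the TCP and whose axes are the flange's). Camera axes: x right, y up, looking along -z (the intrinsics and any distortion apply to the point x, -y, -z); pixel columns grow to the right and rows downward; lengths in mm; the calibration is good to about 2 mm. The wrist camera is an equidistant fisheye: a pixel r from the principal point sees the ray r / f radians off the axis. A picture is of the moment at which its call begins: read the wrist's pose just before it.
- job.close_job(): hands the job in; it is judged then, once.
Trained networks look in the newest picture that a camera, given by its name, has taken for a name from the list of things; names that differ only in an ending like _2 or _b are one class to them, and where a whole thing is asked for, a point or a joint stands for the part that bears it (a point fixed in the world has none). Each returns a list of dicts, best first, with "p" (0 to 1); they miss things now and then, are a little off and sometimes report something else, mostly with a low value. They report only what shows in the picture. A call takes as long as a camera call. They do not tell look-alikes from the thing itself.
- models.look_for(target, camera): "centre" ([x, y, z] in mm, in world coordinates, good to about 4 mm: the middle of the surface that is visible of it).
- models.regions_of(target, camera): "region" (420x560 bool, what is visible of it).
The state is a dict: "t": time; "qpos": joint angles; "qvel": joint speeds; "joint_torque": joint torques, N m; "ee_pos": TCP position; "orientation": TCP orientation; "ft_force": force on the tool from outside, world axes, zero at the start; "moment": the same for the moment, N m; "width": finger opening in mm; "grasp_force": force on a finger pad.
Only numpy, scipy, OpenCV 4.12 (cv2) and the standard library are available. Lean on these libraries where they do the work, as an engineer would, in place of code of your own. Each camera call takes 0.05 s, during which the arm holds its last target. There are 200 camera calls.

## Working session

There is one attempt and no reset: what is moved stays moved. The work goes in short steps, Python scripts to look and compute and a tool call to move; the robot and the scene stay as the last step left them, time stands still between calls to the robot, and variables do not carry over. Pictures are saved under pics/ and viewed, at most 10 in all, crops included, and the job is handed in when it is done.

Besides the shell and the picture viewer there is one more tool, called after ">>>" as name(argument=value, ...) on one line, values as JSON. jog_arm: Moves the arm, as the interface text tells. Its arguments: {"type":"object","properties":{"increments":{"type":"array"}},"required":["increments"]}

```bash
mkdir -p pics; cat > h.py <<'E'
import numpy as np, cv2
from workcell import get_obs, get_image, job, models
def world(im):
    d=im["depth"]; v,u=np.indices(d.shape)
    p=np.stack([(u-im["cx"])/im["fx"]*d,-(v-im["cy"])/im["fy"]*d,-d,np.ones_like(d)],-1)
    return (p@np.array(im["cam_to_world"]).T)[...,:3]
E
python3 - <<'E'
from h import *
o=get_obs(); print(o["t"],o["ee_pos"],o["orientation"],o["width"])
for n in ("scene","side"):
    im=get_image(n); cv2.imwrite(f"pics/{n}0.png",im["pixels"]); np.savez(f"{n}0.npz",**im)
    print(n,np.array(im["cam_to_world"])[:3,3])
    for t in ("return_spring_center","rod_seat","short_spring_center","thin_spring_center"):
        for r in models.look_for(t,n): print(t,np.round(r["centre"]),round(r["p"],2))
E
```

```text
0.0 [244.74374941 574.47753101 221.90341436] [-6.28431610e-01 -3.07773513e+00  2.34195107e-03] 87.84770283892198
scene [ 993.46555629 -347.73690358  757.29089332]
return_spring_center [533. 186.  40.] 0.78
rod_seat [ 663. -380.   52.] 0.8
short_spring_center [538. 100.  19.] 0.51
short_spring_center [564. -13.  24.] 0.5
side [103.08257696 458.14387153 500.14742723]
return_spring_center [517. 191.  39.] 0.6
rod_seat [ 633. -352.   52.] 0.96
rod_seat [ 512. -178.   44.] 0.83
short_spring_center [558. -15.  21.] 0.61
thin_spring_center [521. 270.  36.] 0.68
```

View pics/scene0.png

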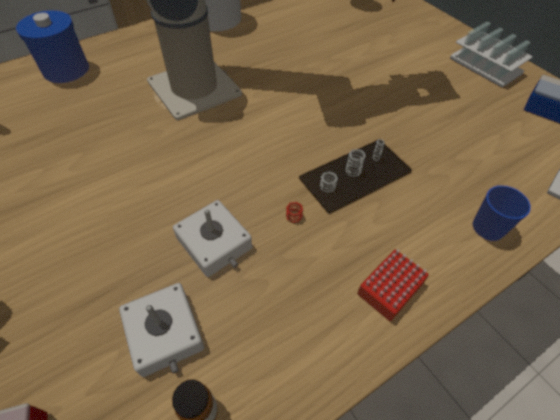

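View pics/side0.png

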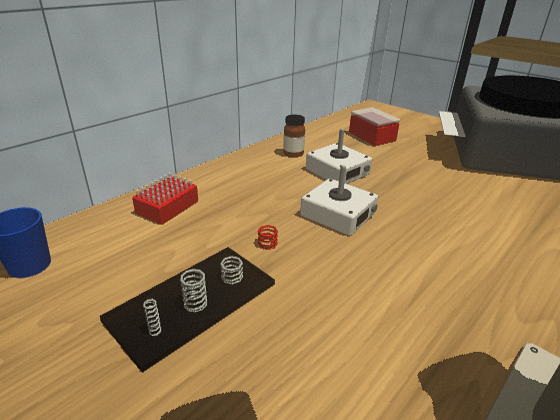

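The scene picture shows the candidates for the return spring:
- (355,163): long and wide, in the middle of the row. This is my choice.
- (328,182): short spring.
- (378,150): thin spring.
- (294,213): red look-alike.

Two dispensers show, at (212,230) and (158,322). The first is at y≈-178 and the other at y≈-370, so the first is farther left and is the one meant. In the side picture the return spring is at (193,290) and that dispenser's rod is at (342,180).

```bash
python3 - <<'E'
from h import *
crops=[]
for n,(u0,u1,v0,v1) in {"scene":(290,410,130,220),"side":(110,260,240,352)}.items():
    im=dict(np.load(f"{n}0.npz")); W=world(im)
    crops.append(cv2.resize(im["pixels"][v0:v1,u0:u1],(400,300),interpolation=cv2.INTER_CUBIC))
    z=W[...,2]
    # springs: points above the tray rim
    m=(z>16)&(z<75)&(im["depth"]>0)&(abs(W[...,0]-530)<90)&(W[...,1]>50)&(W[...,1]<320)
    k,l,s,c=cv2.connectedComponentsWithStats(cv2.dilate(m.astype(np.uint8),np.ones((3,3))))
    for i in range(1,k):
        q=W[(l==i)&m]
        if len(q)<15: continue
        (cx,cy),r=cv2.minEnclosingCircle(q[q[:,2]>q[:,2].max()-6][:,:2].astype(np.float32))
        print(n,"spring px",c[i].round(),"n",len(q),"mean",q.mean(0).round(1),"min",q.min(0).round(1),"max",q.max(0).round(1),"topcirc",round(cx,1),round(cy,1),round(r,1))
    # rods
    reg=(abs(W[...,0]-560)<200)&(W[...,1]<-100)&(W[...,1]>-280)
    rod=reg&(z>66)&(z<126); q=W[rod]
    print(n,"rod",len(q),"mean",q.mean(0).round(1),"std",q.std(0).round(1),"zmax",q[:,2].max().round(1))
    for a in range(66,126,12):
        s=q[(q[:,2]>=a)&(q[:,2]<a+12)]; print("  ",a,len(s),np.median(s,0).round(1))
    top=reg&(abs(z-50)<4); t=W[top]; print(n,"top",len(t),cv2.minAreaRect(t[:,:2].astype(np.float32)),np.median(t[:,2]).round(1))
    col=top|(reg&(z>46)&(z<60)); g=im["pixels"].mean(-1); cm=col&(g<110); cq=W[cm]
    print(n,"dark",len(cq),np.median(cq,0).round(1))
    tray=(z<9)&(g<45)&(abs(W[...,0]-530)<120)&(W[...,1]>20)&(W[...,1]<340); t=W[tray]
    k,l,s,c=cv2.connectedComponentsWithStats(tray.astype(np.uint8)); i=1+s[1:,4].argmax()
    print(n,"tray",cv2.minAreaRect(W[l==i][:,:2].astype(np.float32)))
cv2.imwrite("pics/crop.png",np.hstack(crops))
E
```

```text
scene spring px [379. 148.] n 95 mean [527.6 265.5  45.7] min [517.4 257.2  18.6] max [536.3 276.8  65.3] topcirc 526.9 266.7 10.0
scene spring px [355. 161.] n 267 mean [530.5 186.8  45.1] min [509.5 168.7  16. ] max [548.6 207.8  66.3] topcirc 529.2 187.4 20.1
scene spring px [328. 180.] n 172 mean [536.1 102.   29.3] min [514.5  83.5  16. ] max [555.3 124.1  39.6] topcirc 535.3 104.0 20.4
scene rod 110 mean [ 530.2 -207.3   98. ] std [ 2.4  3.2 16.8] zmax 122.1
   66 19 [ 531.4 -208.1   73.2]
   78 19 [ 530.6 -207.5   82.6]
   90 22 [ 531.4 -207.4   95.8]
   102 23 [ 530.9 -208.5  108.1]
   114 27 [ 529.  -206.9  118.7]
scene top 2414 ((527.7218627929688, -206.27117919921875), (129.33934020996094, 118.26669311523438), 5.488242149353027) 49.2
scene dark 332 [ 533.1 -208.9   54.9]
scene tray ((541.4652709960938, 187.37738037109375), (258.2505798339844, 129.9664764404297), 88.22393798828125)
side spring px [231. 267.] n 308 mean [532.9 103.5  29.8] min [513.8  82.8  16. ] max [554.2 122.2  39.1] topcirc 533.0 102.3 20.2
side spring px [193. 287.] n 595 mean [524.5 190.3  45.6] min [507.1 168.3  16.1] max [547.1 207.6  65.4] topcirc 526.7 187.7 20.5
side spring px [152. 314.] n 286 mean [523.  267.1  44.6] min [514.4 256.8  16.1] max [534.7 276.3  66. ] topcirc 525.2 267.0 10.1
side rod 134 mean [ 523.8 -203.4   95.2] std [ 3.   2.5 16. ] zmax 121.4
   66 25 [ 523.4 -202.4   72.4]
   78 29 [ 523.6 -202.8   83.8]
   90 27 [ 522.8 -202.9   95.1]
   102 32 [ 522.5 -202.6  108. ]
   114 21 [ 523.9 -204.4  118.1]
side top 1393 ((524.8976440429688, -205.18304443359375), (128.00624084472656, 120.6450424194336), 6.425694465637207) 49.2
side dark 226 [ 521.6 -200.2   55. ]
side tray ((541.350341796875, 184.12957763671875), (252.77297973632812, 122.68382263183594), 87.93780517578125)
```

View pics/crop.png

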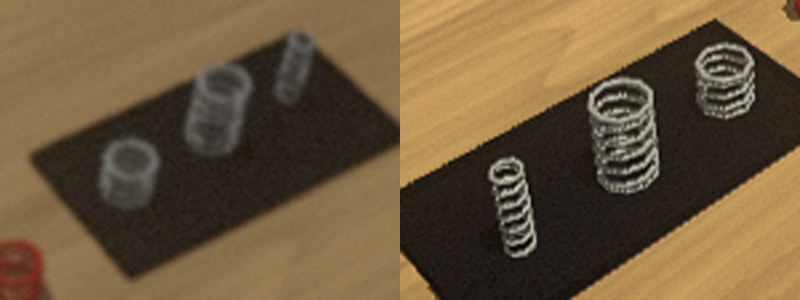

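The crop confirms the choice: the middle spring is tall and wide, with its top at z≈65 and a circle radius of 20 mm. Its axis is at (528, 187.5). Correcting for the visible side of the rod puts its axis at about (526, -206.5). I'll close the fingers along x, across the row.

>>> jog_arm(increments=[0,0,0,-37.5,-22.3,6.5,100,0,0,0,-37.5,-22.3,6.5,100,0,0,0,-37.5,-22.3,6.5,100,0,0,0,-37.5,-22.3,6.5,100,0,0,0,-37.5,-22.3,6.5,100,0,0,0,-37.5,-22.3,6.5,100,0,0,0,-37.5,-22.3,6.5,100,0,0,0,-37.5,-22.3,6.5,100,0,0,0,-37.5,-22.3,6.5,100,0,0,0,-37.5,-22.3,6.5,100,0,0,0,-37.5,-22.3,6.5,100,0,0,0,0,0,0,100])

```text
t: 2.0
ee_pos: [529.6, 185.6, 150.8]
orientation: [0.634, 3.077, -0.0]
ft_force: [-1.2, -0.2, 0.8]
width: 87.5
grasp_force: 0.0
```

>>> jog_arm(increments=[0,0,9.6,0,0,0,100,0,0,9.6,0,0,0,100,0,0,9.6,0,0,0,100,0,0,9.6,0,0,0,100,0,0,9.6,0,0,0,100,0,0,9.6,0,0,0,100,0,0,9.3,0,0,0,100,0,0,0,0,0,0,100])

```text
t: 3.0
ee_pos: [527.8, 188.5, 151.4]
orientation: [-2.218, -2.224, -0.0]
ft_force: [0.2, 0.6, -0.2]
width: 87.8
grasp_force: 0.0
```

```bash
cat >> h.py <<'E'
from scipy.spatial.transform import Rotation as R
def togo(x,y,z):
    o=get_obs(); r=R.from_rotvec(o["orientation"]); M=r.as_matrix()
    print("t",round(o["t"],2),"ee",np.round(o["ee_pos"],1),"F",np.round(o["ft_force"],1),"w",round(o["width"],1),"g",round(o["grasp_force"],1))
    print("yhead",np.degrees(np.arctan2(M[1,1],M[0,1])).round(1),"tilt x,y tool",np.degrees(M[2,:2]).round(2),"toolshift",(M.T@(np.array([x,y,z])-o["ee_pos"])).round(1), "q",np.round(o["qpos"],2))
E
python3 - <<'E'
from h import *
togo(528,187.5,24)
im=get_image("wrist"); cv2.imwrite("pics/w1.png",im["pixels"])
E
```

```text
t 3.0 ee [527.8 188.5 151.4] F [ 0.2  0.6 -0.2] w 87.8 g 0.0
yhead 0.2 tilt x,y tool [0.01 0.  ] toolshift [ -1.    0.2 127.4] q [0.32 0.42 1.83 0.   0.89 0.32]
```

View pics/w1.png

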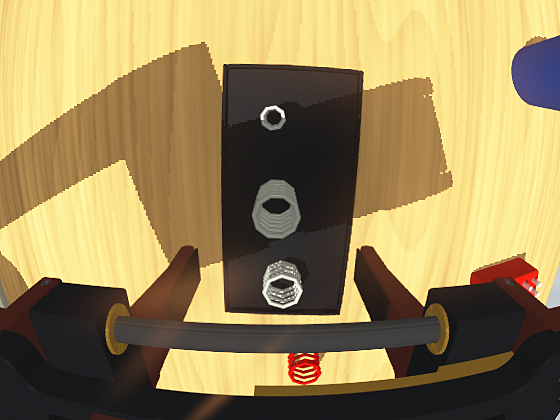

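The wrist view shows the return spring at (276,208), centred between the finger tips (columns 190 and 365). The thin spring is at (273,117) and the short one at (283,290). I'll go down and grip.

>>> jog_arm(increments=[0,0,0,-0.5,0,25,100,0,0,0,-0.5,0,25,100,0,0,0,0,0,25,100,0,0,0,0,0,25,100,0,0,0,0,0,17,100,0,0,0,0,0,10,100,0,0,0,0,0,0,100,0,0,0,0,0,0,30,0,0,0,0,0,0,30,0,0,0,0,0,0,30,0,0,0,0,0,0,30,0,0,0,0,0,0,30])

```text
t: 4.55
ee_pos: [528.3, 186.6, 24.3]
orientation: [2.221, 2.222, 0.0]
ft_force: [-0.7, 0.6, 0.3]
width: 41.3
grasp_force: 0.2
```

```bash
python3 - <<'E'
from h import *
togo(528,187.5,24)
E
```

```text
t 4.55 ee [528.3 186.6  24.3] F [-0.7  0.6  0.3] w 41.3 g 0.2
yhead 0.0 tilt x,y tool [0. 0.] toolshift [ 0.9 -0.3  0.3] q [0.32 0.63 1.87 0.   0.64 0.32]
```

>>> jog_arm(increments=[0,0,0,0,0,0,0,0,0,0,0,0,0,0,0,0,0,0,0,0,0,0,0,0,0,0,-10,0,0,0,0,0,0,-25,0,0,0,0,0,0,-35,0,0,0,0,0,0,-40,0,0,0,0,0,0,-40,0,0,0,0,0,0,-20,0,0,0,0,0,0,0,0])

```text
t: 5.8
ee_pos: [529.3, 186.9, 196.2]
orientation: [2.22, 2.221, 0.006]
ft_force: [-0.3, -1.0, -0.5]
width: 38.6
grasp_force: 30.0
```

```bash
python3 - <<'E'
from h import *
togo(526,-206.5,195)
p=np.array(get_obs()["ee_pos"])
ims=[]
for n in("side","scene"):
    im=get_image(n); W=world(im); ims.append(im["pixels"])
    g=im["pixels"]; d=np.abs(W-p)
    # tray content left
    m=(W[...,2]>16)&(W[...,2]<75)&(abs(W[...,0]-530)<60)&(W[...,1]>60)&(W[...,1]<300)
    for a,b in((70,140),(150,220),(240,300)):
        q=W[m&(W[...,1]>a)&(W[...,1]<b)]; print(n,a,len(q),q.mean(0).round(1) if len(q) else "")
    for r in models.look_for("return_spring_center",n): print(n,np.round(r["centre"]),r["p"])
cv2.imwrite("pics/lift.png",cv2.resize(np.hstack([ims[0][60:320,60:360],ims[1][0:260,200:500]]),(800,347)))
E
```

```text
t 5.8 ee [529.3 186.9 196.2] F [-0.3 -1.  -0.5] w 38.6 g 30.0
yhead 0.0 tilt x,y tool [0.07 0.22] toolshift [-393.4   -3.4    0.7] q [ 0.32  0.36  1.8  -0.    0.98  0.32]
side 70 299 [533.  103.9  30.2]
side 150 0 
side 240 284 [523.  267.   44.6]
side [522. 198. 204.] 0.65
scene 70 170 [536.2 102.   29.7]
scene 150 0 
scene 240 95 [527.4 265.7  44.8]
scene [531. 177. 206.] 0.55
```

View pics/lift.png

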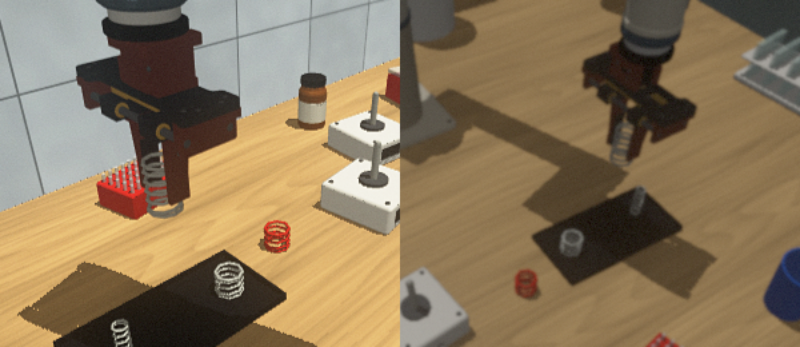

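The spring is held upright: the lift picture shows it in the fingers at (160,185) in the left half, and both bystanders are still in place. Next I'll cross to the rod at this height.

>>> jog_arm(increments=[0,0,0,-20,0,0,0,0,0,0,-40,0,0,0,0,0,0,-40,-0.5,0,0,0,0,0,-40,-0.5,0,0,0,0,0,-40,-0.5,0,0,0,0,0,-40,-0.5,0,0,0,0,0,-40,-0.5,0,0,0,0,0,-40,-0.5,0,0,0,0,0,-40,0,0,0,0,0,0,-35,0,0,0,0,0,0,-18,0,0,0,0,0,0,0,0,0,0])

```text
t: 7.5
ee_pos: [524.8, -207.4, 193.7]
orientation: [-2.223, -2.219, 0.0]
ft_force: [0.0, 1.2, -1.4]
width: 38.9
grasp_force: 30.0
```

>>> jog_arm(increments=[0,0,0,0,0,12,0,0,0,0,0,0,12,0,0,0,0,0,0,12,0,0,0,0,0,0,0,0,0,0,0,0,0,0,0])

```text
t: 8.12
ee_pos: [525.6, -206.2, 158.2]
orientation: [-2.221, -2.222, 0.0]
ft_force: [-0.4, -0.7, -1.0]
width: 38.5
grasp_force: 30.0
```

```bash
python3 - <<'E'
from h import *
togo(526,-206.5,77)
ims=[]
for n,c in(("side",(262,422,70,250)),("scene",(140,300,120,300))):
    im=get_image(n); W=world(im); 
    z=W[...,2]; near=(abs(W[...,0]-526)<30)&(abs(W[...,1]+206)<30)
    q=W[near&(z>135)&(z<152)]; rq=W[near&(z>66)&(z<120)]
    for nm,s in(("springbottom",q),("rod",rq)):
        print(n,nm,len(s),s.mean(0).round(1),s.min(0).round(1),s.max(0).round(1)) if len(s) else print(n,nm,0)
    ims.append(cv2.resize(im["pixels"][c[2]:c[3],c[0]:c[1]],(400,450),interpolation=cv2.INTER_CUBIC))
cv2.imwrite("pics/above.png",np.hstack(ims))
E
```

```text
t 8.12 ee [ 525.6 -206.2  158.2] F [-0.4 -0.7 -1. ] w 38.5 g 30.0
yhead 0.0 tilt x,y tool [ 0. -0.] toolshift [-0.3  0.4 81.2] q [-0.39  0.42  1.81  0.    0.91 -0.4 ]
side springbottom 110 [ 522.1 -199.9  143.2] [ 506.2 -222.4  137.5] [ 543.1 -184.9  152. ]
side rod 133 [ 523.7 -203.3   93.8] [ 519.3 -210.3   66.6] [ 531.5 -197.3  119.6]
scene springbottom 58 [ 537.2 -212.   142.6] [ 514.2 -223.5  137.6] [ 547.8 -186.9  150.9]
scene rod 95 [ 530.6 -207.3   94.5] [ 524.7 -212.1   66.5] [ 533.7 -200.8  119.7]
```

View pics/above.png

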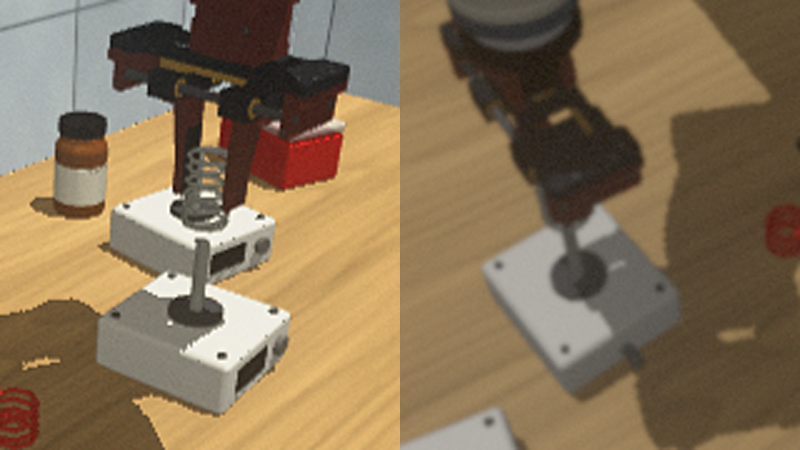

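The spring hangs right over the rod end (at (205,225) over (200,240) in the left half). The spring bounds give a centre near (527,-204), against the rod at (526,-206). I'll lower it in stages.

>>> jog_arm(increments=[0,0,0,0,0,8,0,0,0,0,0,0,8,0,0,0,0,0,0,8,0,0,0,0,0,0,10,0,0,0,0,0,0,10,0,0,0,0,0,0,10,0,0,0,0,0,0,10,0,0,0,0,0,0,8,0,0,0,0,0,0,3,0,0,0,0,0,0,0,0])

```text
t: 9.48
ee_pos: [525.4, -206.4, 83.0]
orientation: [-2.221, -2.222, 0.0]
ft_force: [-0.1, 0.2, -0.7]
width: 38.8
grasp_force: 30.0
```

>>> jog_arm(increments=[0,0,0,0,0,2,0,0,0,0,0,0,2,0,0,0,0,0,0,0,0])

```text
t: 9.85
ee_pos: [525.4, -206.4, 79.1]
orientation: [-2.221, -2.222, 0.0]
ft_force: [-0.6, 0.1, -2.1]
width: 38.5
grasp_force: 30.0
```

>>> jog_arm(increments=[0,0,0,0,0,1,0,0,0,0,0,0,1,0,0,0,0,0,0,0,0])

```text
t: 10.22
ee_pos: [525.4, -206.4, 77.1]
orientation: [-2.221, -2.222, 0.0]
ft_force: [0.1, -0.2, -0.6]
width: 38.5
grasp_force: 30.0
```

>>> jog_arm(increments=[0,0,0,0,0,1,0,0,0,0,0,0,0,0])

```text
t: 10.48
ee_pos: [525.5, -206.4, 76.2]
orientation: [2.221, 2.222, 0.0]
ft_force: [-0.4, -0.5, -0.3]
width: 38.4
grasp_force: 30.0
```

>>> jog_arm(increments=[0,0,0,0,0,0.5,0,0,0,0,0,0,0,0])

```text
t: 10.72
ee_pos: [525.6, -206.4, 76.2]
orientation: [2.221, 2.222, 0.0]
ft_force: [-2.1, 0.8, 4.1]
width: 38.6
grasp_force: 30.0
```

Contact (+4 N) came at exactly the height expected for the seat, so the spring is home. Now I'll release it and lift away.

>>> jog_arm(increments=[0,0,0,0,0,0,60,0,0,0,0,0,0,80,0,0,0,0,0,0,80,0,0,0,0,0,0,80,0,0,0,0,0,0,80,0,0,0,0,0,0,80])

```text
t: 11.48
ee_pos: [525.5, -206.4, 75.7]
orientation: [2.221, 2.222, -0.0]
ft_force: [0.4, -0.1, -0.5]
width: 70.7
grasp_force: 0.0
```

>>> jog_arm(increments=[0,0,0,0,0,-10,80,0,0,0,0,0,-20,80,0,0,0,0,0,-30,80,0,0,0,0,0,-30,80,0,0,0,0,0,-30,80,0,0,0,0,0,-20,80,0,0,0,0,0,0,80])

```text
t: 12.35
ee_pos: [526.5, -206.8, 217.8]
orientation: [2.218, 2.219, 0.002]
ft_force: [0.1, -0.4, -0.6]
width: 70.5
grasp_force: 0.0
```

```bash
python3 - <<'E'
from h import *
togo(526,-206.5,77)
ims=[]
for n,c in(("side",(262,422,100,280)),("scene",(140,300,120,300))):
    im=get_image(n); W=world(im); 
    z=W[...,2]; near=(abs(W[...,0]-526)<28)&(abs(W[...,1]+206)<28)
    q=W[near&(z>60)&(z<130)]
    for a in(60,80,105,118):
        s=q[(q[:,2]>a)&(q[:,2]<a+13)]; print(n,a,len(s),s.min(0).round(1),s.max(0).round(1)) if len(s) else 0
    m=(z>16)&(z<75)&(abs(W[...,0]-530)<60)
    for a,b in((70,140),(240,300)):
        s=W[m&(W[...,1]>a)&(W[...,1]<b)]; print(n,a,len(s),s.mean(0).round(1) if len(s) else "")
    ims.append(cv2.resize(im["pixels"][c[2]:c[3],c[0]:c[1]],(400,450),interpolation=cv2.INTER_CUBIC))
cv2.imwrite("pics/end.png",np.hstack(ims))
E
```

```text
t 12.35 ee [ 526.5 -206.8  217.8] F [ 0.1 -0.4 -0.6] w 70.5 g 0.0
yhead 0.0 tilt x,y tool [-0.09  0.22] toolshift [  0.5  -1.  140.8] q [-0.4   0.34  1.77 -0.    1.03 -0.4 ]
side 60 87 [ 506.7 -222.7   60.2] [ 542.8 -184.3   72.9]
side 80 77 [ 506.1 -222.7   80.7] [ 544.7 -185.6   92.8]
side 105 131 [ 505.2 -222.8  105.1] [ 543.8 -184.2  118. ]
side 118 10 [ 521.  -208.7  118.2] [ 529.8 -202.3  121.2]
side 70 307 [533.  103.6  29.9]
side 240 283 [523.  267.1  44.9]
scene 60 70 [ 513.5 -222.9   60.1] [ 546.1 -186.3   72.8]
scene 80 80 [ 509.1 -223.    80. ] [ 547.  -185.9   93. ]
scene 105 171 [ 508.6 -223.2  105.2] [ 546.8 -185.4  118. ]
scene 118 16 [ 523.3 -211.4  118.1] [ 532.4 -201.1  122.5]
scene 70 165 [536.3 102.   29.9]
scene 240 95 [527.5 265.5  45.6]
```

View pics/end.png

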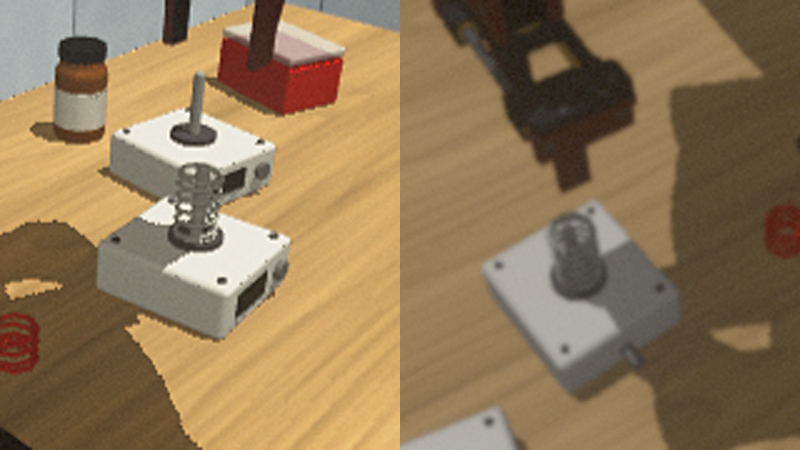

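The spring stands upright on the collar around the rod, at (197,205) in the left half. Its centre is near (526,-204), the rod end shows just above it, the gripper is clear, and the bystanders haven't moved.

```bash
python3 -c "
from workcell import job
print(job.close_job())"
```

```text
the job is handed in; nothing more can be done
None
```

The return spring stands fully home on the collar of the left-hand dispenser and is released, the short and thin springs are where they were, and the job was handed in at about 12.5 s of the 35 s allowed; no verdict came back.

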